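# Bring the red-ringed tool to the loading pointer of a tool carousel and hold it there

### The job

The tool carousel is pinned in its parked position: pull the long orange-knobbed lock pin up out of the brass sleeve and stand it in the steel parking tube at the side of the stand. Then grip the black T-handle on the hub, turn the carousel until the tool holder with the red ring stands squarely at the yellow loading pointer, and finish still gripping the T-handle so that the carousel cannot turn while I swap that tool. Touch none of the tool holders and leave the other things on the bench where they are.

Things in the scene. Friction and masses are not known exactly. Their poses are not given: they have to be found in the camera images.
- tool_stand: Fixed stand of the carousel: grey plate 280 x 345 x 12 mm (x, y, z), on the bench, in varying place and yaw. Origin: on the bench surface, directly below the carousel's axis; its -x axis points to the yellow loading pointer, its -y axis to the pin's sleeve and, beyond it, the parking tube.
- pointer (a point): Top of the yellow loading pointer (12 mm wide, its tip 49 mm above the bench) on the front of the stand, 148.5 mm from the carousel's axis along the stand's -x. The holder at the pointer lies on the line from the axis to this point.
- carousel: The turning part; origin on its upright axis at bench height. Parked, its axes are those of the stand; pin out, it turns 3.1 rad either way with light friction (0.15 N m) and stays where left. Disc of 130 mm radius, top 25 mm above the bench; six black cups 57 mm wide, 42 mm high, 60 degrees apart at 95 mm radius; parked, an empty one is at the pointer, another at the back.
- turn_handle (a point): Black T-handle: a bar 94 x 15 x 28 mm (x, y, z) on top of the hub column (26 mm thick), turning with the carousel. This point: the middle of the bar, on the carousel's axis, 188 mm above the bench. The bar lies along the carousel's (and this point's) x axis, so it is pinched from above across y (15 mm).
- lock_pin: Loose 0.15 kg pin, 204 mm long: steel shaft of 12 mm diameter, tapered tip, orange cylindrical knob 25 mm in diameter, 44 mm high on top. Origin: the tip; z towards the knob (knob's middle at z = 182 mm). It stands in the brass sleeve (outside 23 mm, top 75 mm above the bench) 105 mm from the axis on the stand's -y, and in a hole below; tip 2 mm above the bench. It is out after rising 75 mm.
- park_mouth (a point): Centre of the mouth of the steel parking tube, fixed on the stand 165 mm from the axis along the stand's -y. Mouth 75 mm above the bench, bore 16 mm, 63 mm deep: the pin's tip then rests 12 mm above the bench.
- holder_red: Steel taper tool holder with a red plastic ring (40 mm diameter, 53 to 65 mm above its foot); 46 mm in diameter, 120 mm high, 0.75 kg. It stands loose in a pocket of the carousel, top 145 mm above the bench. Origin: centre of its foot. Its pocket varies: at the start 60 or 120 degrees either side of the pointer. This is the tool to bring to the pointer.
- holder_blue: Steel taper tool holder with a blue plastic ring (40 mm diameter, 53 to 65 mm above its foot); 46 mm in diameter, 120 mm high, 0.75 kg. It stands loose in a pocket of the carousel, top 145 mm above the bench. Origin: centre of its foot. Its pocket varies: at the start 60 or 120 degrees either side of the pointer.
- holder_green: Steel taper tool holder with a green plastic ring (40 mm diameter, 53 to 65 mm above its foot); 46 mm in diameter, 120 mm high, 0.75 kg. It stands loose in a pocket of the carousel, top 145 mm above the bench. Origin: centre of its foot. Its pocket varies: at the start 60 or 120 degrees either side of the pointer.
- holder_yellow: Steel taper tool holder with a yellow plastic ring (40 mm diameter, 53 to 65 mm above its foot); 46 mm in diameter, 120 mm high, 0.75 kg. It stands loose in a pocket of the carousel, top 145 mm above the bench. Origin: centre of its foot. Its pocket varies: at the start 60 or 120 degrees either side of the pointer.
- bottle: Bystander: white cleaner bottle, 63 mm in diameter, 185 mm high; origin under its centre.
- bit_box: Bystander: blue case 64 x 100 x 38 mm; origin under its centre.
- spare_collet: Bystander: steel collet, 26 mm in diameter, 34 mm high; origin under its centre.
Mind the look-alikes: they are no part of the job. What is shaped like the holder_red but purple is not meant.

How it is judged (in metres and radians):
On the way, in this order (a step that is already met when the one before it is completed fails the run):
1. the lock pin is pulled up clear of the brass sleeve (z of lock_pin in the frame of tool_stand above 0.077 m), for 0.1 s.
2. the lock pin stands in the parking tube and is let go (horizontal distance between lock_pin and park_mouth below 0.012 m and z of lock_pin in the frame of tool_stand below 0.03 m and angle between lock_pin's own z axis and vertical below 0.2 rad and contact force between the arm and lock_pin below 0.3 N), for 0.2 s.
3. the red-ringed holder stands at the pointer with the T-handle gripped (x of holder_red in the frame of tool_stand below -0.08 m and y of holder_red in the frame of tool_stand between -0.007 and 0.007 m and contact force between the fingers and carousel above 8 N and distance between the grasp point and turn_handle below 0.05 m), for 0.2 s.
At the end, for the whole second after the job is handed in: The red-ringed holder is within 7 mm of the line from the axis to the pointer, on the pointer's side; the carousel rests (under 0.05 rad/s); the fingers still grip the T-handle (over 8 N, TCP within 50 mm of the bar's middle); the lock pin stands in the parking tube, let go (all of step 2 and all of step 3 and angular speed of carousel below 0.05 rad/s); the arm keeps its last pose, push and grip.
It fails at once if a tool holder is touched by the robot (contact force between any of the arm, the fingers and holder_red above 2 N or contact force between any of the arm, the fingers and holder_blue above 2 N or contact force between any of the arm, the fingers and holder_green above 2 N or contact force between any of the arm, the fingers and holder_yellow above 2 N).
It fails at once if a tool holder tips in or leaves its pocket (angle between any of holder_red, holder_blue, holder_green, holder_yellow's own z axis and vertical above 0.3 rad).
It fails at once if a bystander is moved by more than 30 mm (distance of any of bottle, bit_box, spare_collet from where it was at the start of the episode above 0.03 m).
It also fails if it takes over 58 s, if anything falls off the work surface, if the arm or the gripper's body presses on something with over 40 N, if the wrist force passes 120 N, or if a joint passes its speed limit or range.

### The arm

A 7-joint arm with a two-finger parallel gripper is mounted at the origin on a cart in front of the work surface, level with it; the furniture and walls round the work are solid. World frame = base frame: x ahead of the robot, y to its left, z up, the work surface at z = 0. Lengths are in mm, angles in rad, forces in N, time in s.
With the tool pointing down it reaches from about 400 to 875 mm from the base axis. Payload 4.4 kg.
Tool frame: the origin (TCP) lies between the finger pads, 19 mm behind the fingertips; this is the grasp point; z points along the fingers, y is the line along which they close (so a half turn about z gives the same grasp; the last joint's range is limited). The gripper opens to 85 mm and grips with 20 to 120 N. Pads are 22 mm wide; open, the fingers measure 114 mm over their backs; the gripper's body (76 mm by 85 mm) begins 54 mm behind the grasp point. The pads swing forward as they close: fully open they stand 13 mm farther back than shut.
Start: joints at [-1.248, 0.628, 0.038, 1.517, -0.027, 0.996, -0.02], TCP at [246.379, 601.51, 250.013] pointing down, gripper open.
Joint ranges: [-3.06, 3.06], [-0.37, 2.12], [-1.25, 1.32], [0.18, 2.47], [-1.1, 4.24], [0.23, 1.98], [-2.94, 2.94]. Speed limits (rad/s): [2.57, 2.57, 3.14, 3.14, 3.14, 3.14, 3.14].

### API

Orientations are given as [roll, pitch, yaw] about the fixed x, y, z axes, in that order (R = Rz(yaw) Ry(pitch) Rx(roll)).
In Python, from cell import ctrl, get_image, get_calibration gives the robot as it stands.
- The arm moves only by the shell command python3 -m creep 'ROWS'. ROWS is JSON, a list of rows, each an object of numbers: "dx", "dy", "dz": the shift along the world's x, y, z normalised to -1 to 1, where 1 is 0.4 m; "rx", "ry", "rz": the turn, a rotation vector about the world's x, y, z normalised to -1 to 1, where 1 is 2 pi rad; "grip": the closure, from -1 (fully open) to 1 (shut). A call has exactly 5 rows; each row is the pose to reach, as a shift and turn from the pose commanded when the call began, turning the shorter way round; what a row does not reach only later rows make up. A row lasts 1/8 s, in which the tool goes at most 62.5 mm and 10.7 degrees, less where a joint would pass 70% of its speed; a pose out of reach is approached as far as the arm can. A call with a number of a shift or a turn outside -1 to 1 is refused whole. A call with a gripper value outside its range is refused whole. The fingers move at their own pace and stop on an object; the grip force is fixed at half the most. Time passes only in rows, so rows that repeat a pose let the fingers close, or fill a call up. It gives the time, the measured TCP pose, the force, the opening and the grip force at its end, in the units of the state.
- ctrl.read_state(): the state, without advancing time (a new reading comes with each control period).
- get_image(name): name is "scene" or "side" or "wrist"; returns the picture (400x640x3 uint8, red, green, blue); there is no depth.
- get_calibration(name): a dict with "mtx" (3x3 intrinsics, pixels), "distortion" ([k1, k2, p1, p2, k3] as OpenCV has them; the pictures are not rectified), "world_from_camera" (4x4, takes a point from camera to world coordinates). Camera axes: x right, y down, z forward; pixel columns grow to the right and rows downward; lengths in mm; the calibration is good to about 2 mm. A picture is of the moment at which its call begins: read the wrist's pose just before it. get_calibration takes no time and is no camera call; for the wrist camera it gives the pose at the moment of the call.
- ctrl.finish_job(): hands the job in; it is judged then, once.
The state is a dict: "clock": time; "qpos": joint angles; "qd": joint speeds; "tau": joint torques, N m; "eef_pos": TCP position; "tool_rot": TCP orientation; "force": force on the tool from outside, world axes, zero at the start; "torque": the same for the moment, N m; "width": finger opening in mm; "gripper_force": force on a finger pad.
Only numpy, scipy, OpenCV 4.12 (cv2) and the standard library are available. Lean on these libraries where they do the work, as an engineer would, in place of code of your own. Each camera call takes 0.05 s, during which the arm holds its last target. There are 200 camera calls.

## Working session

There is one attempt and no reset: what is moved stays moved. The work goes in short steps, Python scripts to look and compute and a shell command to move; the robot and the scene stay as the last step left them, time stands still between calls to the robot, and variables do not carry over. Pictures are saved under pics/ and viewed, at most 10 in all, crops included, and the job is handed in when it is done.

```bash
mkdir -p pics
python3 - <<'E'
from cell import ctrl,get_image,get_calibration
import cv2,numpy as np
s=ctrl.read_state();print(s)
for n in("scene","side"):
    im=get_image(n);cv2.imwrite(f"pics/{n}0.png",im[:,:,::-1]);c=get_calibration(n);print(n,c)
E
```

```text
{'clock': 0.0, 'qpos': array([-1.24777149,  0.62931673,  0.03841023,  1.51839994, -0.02700531,
        0.99628133, -0.01998624]), 'qd': array([ 5.13223022e-06, -1.90022769e-04,  1.20402638e-04,  2.58413529e-04,
       -1.14488201e-03, -4.23182791e-04,  6.49971914e-07]), 'tau': array([-1.18146450e-03, -5.63382411e+01,  1.22660592e+00, -1.93435907e+01,
        1.12046339e-02,  1.04527056e-02, -1.48359140e-05]), 'eef_pos': array([246.14367033, 600.94475432, 249.09730463]), 'tool_rot': array([-3.13970412e+00,  8.81546645e-07,  2.75280363e+00]), 'force': array([-0.03600406,  0.49661408,  0.06315124]), 'torque': array([0.00662651, 0.00078347, 0.00612153]), 'gripper_force': 0.0, 'width': 85.23483289280146}
scene {'mtx': array([[444.87011182,   0.        , 322.20240491],
       [  0.        , 444.87011182, 191.74465142],
       [  0.        ,   0.        ,   1.        ]]), 'distortion': array([-0.08386695,  0.        ,  0.        ,  0.        ,  0.        ]), 'world_from_camera': array([[ 8.06150956e-01, -3.70220916e-01,  4.61581098e-01,
        -3.46966245e+01],
       [-5.91320411e-01, -5.32360541e-01,  6.05749475e-01,
        -8.17777449e+02],
       [ 2.14664379e-02, -7.61267842e-01, -6.48082143e-01,
         8.57551988e+02],
       [ 0.00000000e+00,  0.00000000e+00,  0.00000000e+00,
         1.00000000e+00]])}
side {'mtx': array([[372.44611411,   0.        , 317.6296905 ],
       [  0.        , 372.44611411, 197.17681747],
       [  0.        ,   0.        ,   1.        ]]), 'distortion': array([-0.06517172,  0.        ,  0.        ,  0.        ,  0.        ]), 'world_from_camera': array([[-9.98897962e-01, -3.50951861e-02,  3.11639215e-02,
         4.79832242e+02],
       [-4.25115482e-02,  3.95141307e-01, -9.17636157e-01,
         8.83409743e+02],
       [ 1.98904591e-02, -9.17949713e-01, -3.96197796e-01,
         5.82373051e+02],
       [ 0.00000000e+00,  0.00000000e+00,  0.00000000e+00,
         1.00000000e+00]])}
```

View pics/scene0.png

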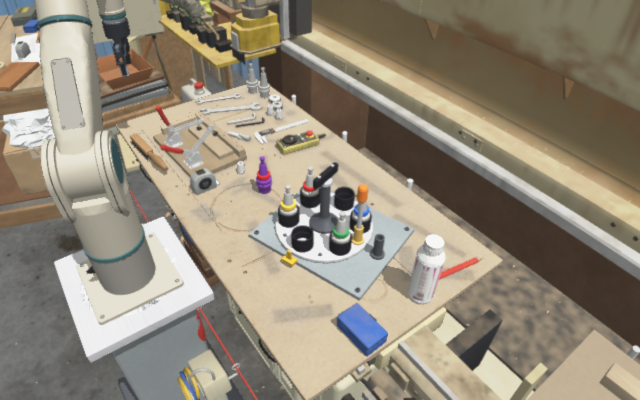

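View pics/side0.png

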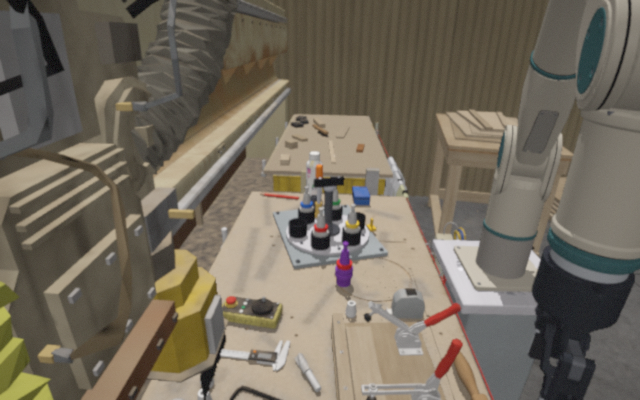

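The scene view shows the T-handle at about (325,178), orange knob (362,193), tube (378,245), pointer (289,258) and red holder (310,190), which is 120° from the pointer. The purple decoy is at (264,175), off the stand. The side view shows knob (319,172), bar (328,183), red (320,230) and pointer (372,227).

Run:
```python
import cv2,numpy as np
a=cv2.imread("pics/scene0.png")[150:300,240:420]; b=cv2.imread("pics/side0.png")[140:280,260:410]
cv2.imwrite("pics/c1.png",cv2.resize(a,None,fx=4.4,fy=4,interpolation=2)); 
cv2.imwrite("pics/c2.png",cv2.resize(b,None,fx=5,fy=4,interpolation=2))
for n in("scene","side"):
    im=cv2.imread(f"pics/{n}0.png");h=cv2.cvtColor(im,cv2.COLOR_BGR2HSV)
    for k,lo,hi in(("orange",(6,180,150),(14,255,255)),("yellow",(18,180,120),(28,255,255)),("red",(175,150,80),(180,255,255)),("red0",(0,170,80),(5,255,255))):
        m=cv2.inRange(h,lo,hi);q,_,st,ce=cv2.connectedComponentsWithStats(m)
        for i in range(1,q):
            if st[i,4]>8 and 240<ce[i][0]<420 and 140<ce[i][1]<300: print(n,k,st[i],ce[i].round(1))
```

```text
scene orange [359 187   8  15  89] [362.  194.6]
scene red0 [257 174  13   6  25] [263.  176.8]
scene red0 [304 183  10   8  32] [308. 188.]
side orange [317 166   5  11  42] [318.7 170.7]
side yellow [369 224   5   6  14] [371. 227.]
side red [347 260   4   9  12] [349.2 264.8]
side red0 [315 226  13   5  27] [321.1 228.8]
side red0 [337 261  14   8  30] [343.1 265.9]
```

View pics/c1.png

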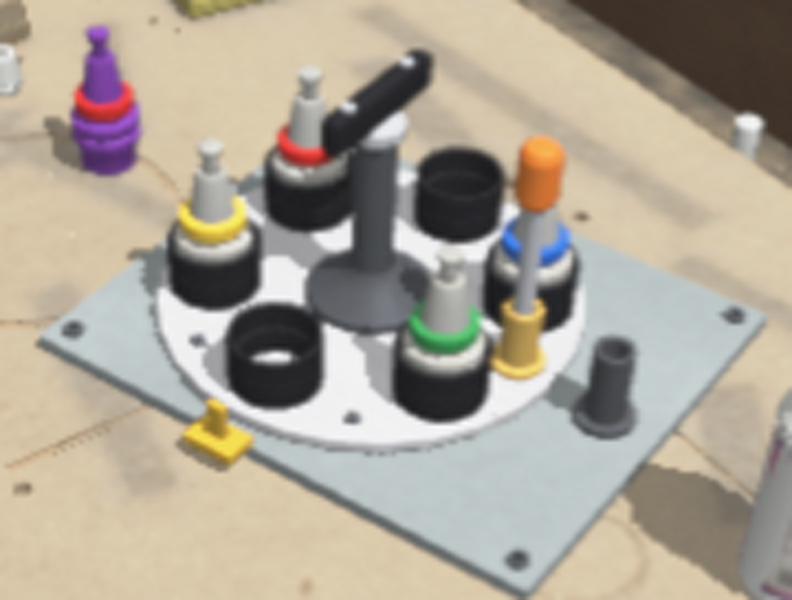

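View pics/c2.png

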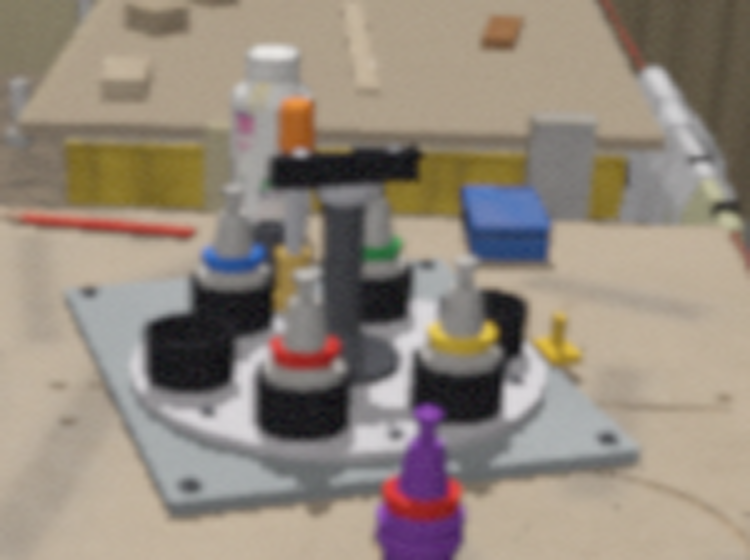

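```bash
cat > h.py <<'E'
import numpy as np,cv2
from cell import ctrl,get_image,get_calibration
def onplane(c,px,z):
    u=cv2.undistortPoints(np.array([[px]],float),c["mtx"],c["distortion"])[0,0]
    T=c["world_from_camera"];d=T[:3,:3]@[u[0],u[1],1];o=T[:3,3];return (o+d*(z-o[2])/d[2])[:2]
def fit(loc,w):
    l=loc-loc.mean(0);v=w-w.mean(0)
    yaw=np.arctan2((l[:,0]*v[:,1]-l[:,1]*v[:,0]).sum(),(l*v).sum())
    R=np.array([[np.cos(yaw),-np.sin(yaw)],[np.sin(yaw),np.cos(yaw)]]);t=w.mean(0)-R@loc.mean(0)
    return t,yaw,R,w-(loc@R.T+t)
E
python3 - <<'E'
from h import *
L=dict(bar=(0,0,188),knob=(0,-105,184),tube=(0,-165,75),ptr=(-148.5,0,49),red=(47.5,82.3,145),yel=(-47.5,82.3,145),grn=(-47.5,-82.3,145),blu=(47.5,-82.3,145),decoy=(0,0,0))
S=dict(bar=(380,99),knob=(540,174),tube=(614,348),ptr=(216,405),red=(309,72),yel=(210,146),grn=(450,252))
D=dict(bar=(345,167),knob=(297,125),ptr=(559,316),red=(307,272),yel=(464,262),blu=(234,188))
al,aw=[],[]
for n,P,f in(("scene",S,lambda p:(p[0]/4.4+239.6,p[1]/4+149.6)),("side",D,lambda p:(p[0]/5+259.6,p[1]/4+139.6))):
    c=get_calibration(n);l=np.array([L[k][:2] for k in P],float);w=np.array([onplane(c,f(P[k]),L[k][2]) for k in P])
    t,y,R,r=fit(l,w);print(n,t.round(1),y.round(3));print(dict(zip(P,r.round(1).tolist())));al.append(l);aw.append(w)
t,y,R,r=fit(np.vstack(al),np.vstack(aw));print(t,y)
for k in L: print(k,(R@L[k][:2]+t).round(1))
c=get_calibration("scene");print("bottle",onplane(c,(427,290),0),"box",onplane(c,(362,330),20))
E
```

```text
scene [ 485.5 -146.1] 0.323
{'bar': [2.9, 1.6], 'knob': [0.3, -0.0], 'tube': [-1.0, 0.7], 'ptr': [-1.0, -0.6], 'red': [-0.3, -0.9], 'yel': [-0.3, -1.1], 'grn': [-0.5, 0.3]}
side [ 483.2 -149.5] 0.306
{'bar': [0.2, -1.9], 'knob': [1.1, -4.5], 'ptr': [0.4, 0.5], 'red': [-2.0, -0.6], 'yel': [0.2, 3.7], 'blu': [0.0, 2.7]}
[ 484.50588933 -147.6646071 ] 0.3170055082998813
bar [ 484.5 -147.7]
knob [ 517.2 -247.4]
tube [ 535.9 -304.4]
ptr [ 343.4 -194. ]
red [504.  -54.7]
yel [413.7 -84.3]
grn [ 465.  -240.7]
blu [ 555.3 -211.1]
decoy [ 484.5 -147.7]
bottle [ 567.54228045 -452.05108995] box [ 361.19701509 -452.94685331]
```

```bash
python3 -m creep '[{"dx":0.05,"dy":-0.145,"dz":0.04,"rz":-0.0275},{"dx":0.1,"dy":-0.29,"dz":0.08,"rz":-0.055},{"dx":0.15,"dy":-0.435,"dz":0.12,"rz":-0.0825},{"dx":0.2,"dy":-0.58,"dz":0.12,"rz":-0.11},{"dx":0.24,"dy":-0.725,"dz":0.12,"rz":-0.1375}]'; python3 -m creep '[{"dx":0.05,"dy":-0.145,"rz":-0.0275},{"dx":0.1,"dy":-0.29,"rz":-0.055},{"dx":0.15,"dy":-0.435,"rz":-0.0825},{"dx":0.2,"dy":-0.58,"rz":-0.11},{"dx":0.22,"dy":-0.7,"rz":-0.1375}]'
```

```text
$[0]: bad value
$[0]: bad value
```

```bash
python3 -m creep '[{"dx":0.05,"dy":-0.145,"dz":0.04,"rx":0,"ry":0,"rz":-0.0275,"grip":-1},{"dx":0.1,"dy":-0.29,"dz":0.08,"rx":0,"ry":0,"rz":-0.055,"grip":-1},{"dx":0.15,"dy":-0.435,"dz":0.12,"rx":0,"ry":0,"rz":-0.0825,"grip":-1},{"dx":0.2,"dy":-0.58,"dz":0.12,"rx":0,"ry":0,"rz":-0.11,"grip":-1},{"dx":0.24,"dy":-0.725,"dz":0.12,"rx":0,"ry":0,"rz":-0.1375,"grip":-1}]'
```

```text
clock: 0.72
eef_pos: [343.0, 309.5, 298.2]
tool_rot: [3.141, -0.0, 1.883]
force: [0.9, -0.7, 0.2]
width: 85.5
gripper_force: 0.0
```

```bash
python3 -m creep '[{"dx":0.045,"dy":-0.145,"dz":0,"rx":0,"ry":0,"rz":-0.0275,"grip":-1},{"dx":0.09,"dy":-0.29,"dz":0,"rx":0,"ry":0,"rz":-0.055,"grip":-1},{"dx":0.135,"dy":-0.435,"dz":0,"rx":0,"ry":0,"rz":-0.0825,"grip":-1},{"dx":0.18,"dy":-0.58,"dz":0,"rx":0,"ry":0,"rz":-0.11,"grip":-1},{"dx":0.225,"dy":-0.725,"dz":0,"rx":0,"ry":0,"rz":-0.1375,"grip":-1}]'; python3 -m creep '[{"dx":0.045,"dy":-0.145,"dz":0,"rx":0,"ry":0,"rz":-0.0275,"grip":-1},{"dx":0.09,"dy":-0.29,"dz":0,"rx":0,"ry":0,"rz":-0.055,"grip":-1},{"dx":0.135,"dy":-0.435,"dz":0,"rx":0,"ry":0,"rz":-0.0825,"grip":-1},{"dx":0.165,"dy":-0.545,"dz":0,"rx":0,"ry":0,"rz":-0.111,"grip":-1},{"dx":0.165,"dy":-0.545,"dz":0,"rx":0,"ry":0,"rz":-0.111,"grip":-1}]'
python3 - <<'E'
from h import *
print(ctrl.read_state()); c=get_calibration("wrist");print(c);im=get_image("wrist");cv2.imwrite("pics/w1.png",im[:,:,::-1]);np.save("w1.npy",c["world_from_camera"])
E
```

```text
clock: 1.35
eef_pos: [432.6, 19.9, 298.1]
tool_rot: [3.142, -0.001, 1.02]
force: [1.1, 1.0, 0.3]
width: 85.3
gripper_force: 0.0
clock: 1.98
eef_pos: [498.1, -200.6, 297.8]
tool_rot: [3.139, 0.002, 0.321]
force: [-0.7, 0.6, -0.2]
width: 85.2
gripper_force: 0.0
{'clock': 1.975, 'qpos': array([-0.18791339,  0.51337326,  0.79307985,  1.78663215, -0.41978976,
        1.01825189, -0.48384007]), 'qd': array([-0.05265076, -0.031048  , -0.05873503,  0.04850831, -0.00314844,
        0.01684407,  0.02095615]), 'tau': array([ 1.36930883e+00, -4.08682787e+01,  9.08562452e+00, -1.87069738e+01,
        3.61923035e-02, -2.15339321e-01, -1.80758256e-01]), 'eef_pos': array([ 498.0542501 , -200.60371035,  297.78884095]), 'tool_rot': array([3.13851169e+00, 1.58217221e-03, 3.21013730e-01]), 'force': array([-0.66740895,  0.63516662, -0.22184301]), 'torque': array([0.04261708, 0.06527168, 0.03433331]), 'gripper_force': 0.0, 'width': 85.1688840161024}
{'mtx': array([[322.8208369 ,   0.        , 318.1127036 ],
       [  0.        , 322.8208369 , 195.50698172],
       [  0.        ,   0.        ,   1.        ]]), 'distortion': array([-0.00950084,  0.        ,  0.        ,  0.        ,  0.        ]), 'world_from_camera': array([[ 3.15661545e-01, -9.01365584e-01, -2.96475755e-01,
         5.73822228e+02],
       [-9.48866263e-01, -2.98783597e-01, -1.01888061e-01,
        -1.73321201e+02],
       [ 3.25629882e-03,  3.13477984e-01, -9.49589885e-01,
         4.21906599e+02],
       [ 0.00000000e+00,  0.00000000e+00,  0.00000000e+00,
         1.00000000e+00]])}
```

View pics/w1.png

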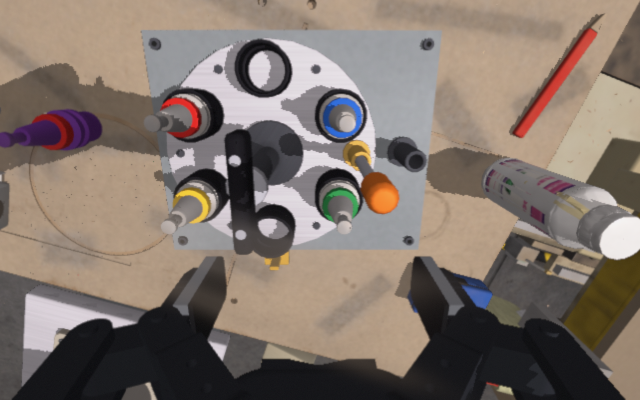

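The wrist view shows everything: knob (380,194), tube mouth (413,160), bar (241,192) with screws at (234,160) and (240,236), yellow pointer (277,258), holder tips red (153,122), yellow (170,228), green (344,227) and blue (346,122).

Run:
```python
from h import *
im=cv2.imread("pics/w1.png");h=cv2.cvtColor(im,cv2.COLOR_BGR2HSV)
c=get_calibration("wrist");c["world_from_camera"]=np.load("w1.npy")
m=cv2.inRange(h,(6,180,150),(14,255,255));q,_,st,ce=cv2.connectedComponentsWithStats(m);i=1+st[1:,4].argmax();print(st[i],ce[i])
b=cv2.inRange(im[125:260,215:258],(0,0,0),(60,60,60));q,_,s2,c2=cv2.connectedComponentsWithStats(b);print(s2,c2)
P={"knob":(tuple(ce[i]),(0,-105,186)),"tube":((413,160),(0,-165,75)),"bar":((240,193),(0,0,202)),"red":((153,123),(47.5,82.3,145)),"yel":((169,228),(-47.5,82.3,145)),"grn":((344,228),(-47.5,-82.3,145)),"blu":((346,122),(47.5,-82.3,145))}
l=np.array([v[1][:2] for v in P.values()],float);w=np.array([onplane(c,v[0],v[1][2]) for v in P.values()])
t,y,R,r=fit(l,w);print(t,y)
for k,a,e in zip(P,w,r):print(k,a.round(1),e.round(1))
print("pin,tube model",R@[0,-105]+t,R@[0,-165]+t)
cv2.imwrite("pics/w1c.png",cv2.resize(im[110:275,130:440],None,fx=2.5,fy=2.5,interpolation=2))
```

```text
[370 182  29  32 660] [383.02727273 197.64393939]
[[   0    0   43  135 3086]
 [   0    0    7    8   37]
 [   0    5   43   99 2682]] [[18.44361633 79.95657809]
 [ 2.16216216  2.64864865]
 [24.20134228 52.97949292]]
[ 485.05744003 -143.15725743] 0.3170333702699362
knob [ 514.3 -246.8] [-3.5 -3.8]
tube [ 537.  -296.2] [0.5 3.8]
bar [ 489.4 -143.3] [ 4.3 -0.1]
red [504.6 -50.8] [ 0.1 -0.6]
yel [413.2 -80.8] [-1.1 -1. ]
grn [ 464.6 -236.1] [-1.   0.1]
blu [ 556.5 -204.7] [0.7 1.8]
pin,tube model [ 517.79110083 -242.92452386] [ 536.49604986 -299.93439039]
```

View pics/w1c.png

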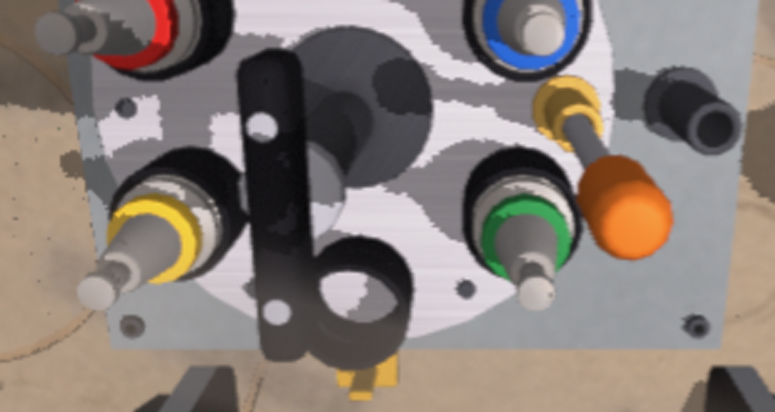

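Run:
```python
from h import *
c=get_calibration("wrist");c["world_from_camera"]=np.load("w1.npy")
f=lambda p:(p[0]/2.5+129.7,p[1]/2.5+109.7)
P={"knob":((630,217),(0,-105,204)),"tube":((713,129),(0,-165,75)),"bar":((269.5,219.5),(0,0,203)),"red":((56,33),(47.5,82.3,145)),"yel":((97,293),(-47.5,82.3,145)),"grn":((536,292),(-47.5,-82.3,145)),"blu":((543,31),(47.5,-82.3,145))}
l=np.array([v[1][:2] for v in P.values()],float);w=np.array([onplane(c,f(v[0]),v[1][2]) for v in P.values()])
t,y,R,r=fit(l,w);print(t,y)
for k,a,e in zip(P,w,r):print(k,a.round(1),e.round(1))
print("pin,tube model",R@[0,-105]+t,R@[0,-165]+t)
print("bar yaw",np.arctan2(*(onplane(c,f((262,127)),203)-onplane(c,f((277,312)),203))[::-1]))
```

```text
[ 485.36091052 -142.34886027] 0.3217694405114638
knob [ 519.3 -239.9] [0.8 2. ]
tube [ 536.3 -298.7] [-1.2  0.1]
bar [ 485.9 -142.5] [ 0.5 -0.2]
red [504.5 -50.1] [ 0.1 -0.8]
yel [414.1 -80.2] [-0.2 -0.9]
grn [ 466.1 -235.7] [-0.2 -0.2]
blu [ 556.7 -205.5] [ 0.2 -0.1]
pin,tube model [ 518.56670722 -241.95997945] [ 537.54144819 -298.88061898]
bar yaw 0.3197210952959155
```

```bash
python3 -m creep '[{"dx":0.03,"dy":-0.07,"dz":-0.05,"rx":0,"ry":0,"rz":0,"grip":-1},{"dx":0.05,"dy":-0.115,"dz":-0.1,"rx":0,"ry":0,"rz":0,"grip":-1},{"dx":0.05,"dy":-0.115,"dz":-0.1,"rx":0,"ry":0,"rz":0,"grip":-1},{"dx":0.05,"dy":-0.115,"dz":-0.1,"rx":0,"ry":0,"rz":0,"grip":-1},{"dx":0.05,"dy":-0.115,"dz":-0.1,"rx":0,"ry":0,"rz":0,"grip":-1}]'
python3 - <<'E'
from h import *
s=ctrl.read_state();print(s["qd"].round(3)); c=get_calibration("wrist");im=get_image("wrist");cv2.imwrite("pics/w2.png",im[110:310,150:450,::-1].repeat(2,0).repeat(2,1));np.save("w2.npy",c["world_from_camera"])
h=cv2.cvtColor(im,cv2.COLOR_RGB2HSV);m=cv2.inRange(h,(6,180,150),(14,255,255));q,_,st,ce=cv2.connectedComponentsWithStats(m);i=1+st[1:,4].argmax();print(st[i],ce[i])
E
```

```text
clock: 2.65
eef_pos: [518.7, -241.3, 258.8]
tool_rot: [-3.141, -0.001, 0.329]
force: [-0.2, -0.3, -0.0]
width: 85.4
gripper_force: 0.0
[ 0.003  0.002  0.002 -0.003 -0.001 -0.003 -0.   ]
[302 214  34  34 859] [317.80675204 230.37834692]
```

View pics/w2.png

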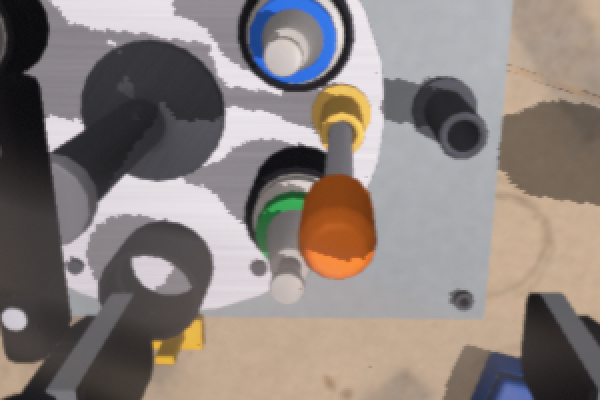

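Run:
```python
from h import *
c=get_calibration("wrist");c["world_from_camera"]=np.load("w2.npy");f=lambda p:(p[0]/2+149.75,p[1]/2+109.75)
for k,p,z,l in(("knob",(338,242),204,(0,-105)),("tube",(464,134),75,(0,-165)),("grn",(287,288),145,(-47.5,-82.3)),("blu",(283,56),145,(47.5,-82.3))):
    w=onplane(c,f(p),z);R=np.array([[np.cos(.321),-np.sin(.321)],[np.sin(.321),np.cos(.321)]]);print(k,w.round(1),"axis",(w-R@l).round(1))
print(c["world_from_camera"][:3,3], ctrl.read_state()["eef_pos"])
```

```text
knob [ 517.5 -240.4] axis [ 484.4 -140.8]
tube [ 537.4 -299.5] axis [ 485.4 -142.9]
grn [ 465.9 -236. ] axis [ 485.  -142.9]
blu [ 556.2 -206. ] axis [ 485.1 -142.9]
[ 594.04650024 -213.84516996  383.1434255 ] [ 518.68977051 -241.47070065  258.77705744]
```

Pin is at about (518,-242) and the TCP is already over it. The axis is about (485,-143) with yaw 0.321. Lowering and gripping.

```bash
python3 -m creep '[{"dx":0,"dy":-0.002,"dz":-0.06,"rx":0,"ry":0,"rz":0,"grip":-1},{"dx":0,"dy":-0.002,"dz":-0.12,"rx":0,"ry":0,"rz":0,"grip":-1},{"dx":0,"dy":-0.002,"dz":-0.18,"rx":0,"ry":0,"rz":0,"grip":-1},{"dx":0,"dy":-0.002,"dz":-0.19,"rx":0,"ry":0,"rz":0,"grip":-1},{"dx":0,"dy":-0.002,"dz":-0.19,"rx":0,"ry":0,"rz":0,"grip":-1}]'; python3 -m creep '[{"dx":0,"dy":0,"dz":0,"rx":0,"ry":0,"rz":0,"grip":1},{"dx":0,"dy":0,"dz":0,"rx":0,"ry":0,"rz":0,"grip":1},{"dx":0,"dy":0,"dz":0,"rx":0,"ry":0,"rz":0,"grip":1},{"dx":0,"dy":0,"dz":0,"rx":0,"ry":0,"rz":0,"grip":1},{"dx":0,"dy":0,"dz":0,"rx":0,"ry":0,"rz":0,"grip":1}]'
```

```text
clock: 3.32
eef_pos: [518.7, -243.3, 182.7]
tool_rot: [3.141, -0.001, 0.328]
force: [-0.2, -0.2, 0.4]
width: 85.5
gripper_force: 0.0
clock: 3.95
eef_pos: [518.6, -243.6, 182.4]
tool_rot: [3.141, -0.001, 0.327]
force: [-0.3, 0.2, 2.2]
width: 23.3
gripper_force: 58.6
```

```bash
python3 -m creep '[{"dx":0,"dy":0,"dz":0.03,"rx":0,"ry":0,"rz":0,"grip":1},{"dx":0,"dy":0,"dz":0.09,"rx":0,"ry":0,"rz":0,"grip":1},{"dx":0,"dy":0,"dz":0.15,"rx":0,"ry":0,"rz":0,"grip":1},{"dx":0,"dy":0,"dz":0.21,"rx":0,"ry":0,"rz":0,"grip":1},{"dx":0,"dy":0,"dz":0.25,"rx":0,"ry":0,"rz":0,"grip":1}]'; python3 -m creep '[{"dx":0,"dy":0,"dz":0,"rx":0,"ry":0,"rz":0,"grip":1},{"dx":0.0135,"dy":-0.04,"dz":0,"rx":0,"ry":0,"rz":0,"grip":1},{"dx":0.03,"dy":-0.09,"dz":0,"rx":0,"ry":0,"rz":0,"grip":1},{"dx":0.047,"dy":-0.142,"dz":0,"rx":0,"ry":0,"rz":0,"grip":1},{"dx":0.047,"dy":-0.142,"dz":0,"rx":0,"ry":0,"rz":0,"grip":1}]'
python3 - <<'E'
from h import *
for n,(x,y) in(("scene",(340,140)),("side",(270,120))):
    im=get_image(n);cv2.imwrite(f"pics/{n}1.png",cv2.resize(im[y:y+130,x:x+90,::-1],None,fx=4,fy=4,interpolation=2))
a=cv2.imread("pics/scene1.png");b=cv2.imread("pics/side1.png");cv2.imwrite("pics/both1.png",np.hstack([a,b]))
E
```

```text
clock: 4.58
eef_pos: [518.3, -243.3, 283.2]
tool_rot: [3.141, -0.0, 0.327]
force: [-0.5, 0.7, -1.4]
width: 23.5
gripper_force: 59.1
clock: 5.2
eef_pos: [536.5, -302.9, 280.9]
tool_rot: [3.141, 0.002, 0.324]
force: [-0.2, 0.4, -2.2]
width: 23.8
gripper_force: 59.3
```

View pics/both1.png

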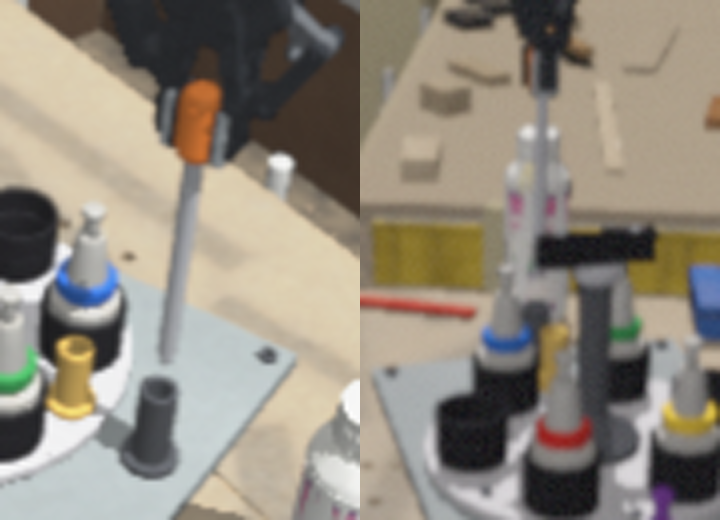

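The pin is held near vertical, with its tip at (168,360) in the left crop, just above the tube mouth at (160,385). Checking tip position against the mouth.

Run:
```python
from h import *
c=get_calibration("scene");f=lambda p:(p[0]/4+339.6,p[1]/4+139.6)
for k,p,z in(("tip",(168,362),101),("shaft top",(193,166),260),("knobmid",(199,123),282),("tube mouth",(160,387),75),("sleeve mouth",(75,345),75)): print(k,onplane(c,f(p),z).round(1))
print(ctrl.read_state()["eef_pos"])
```

```text
tip [ 537.2 -306.3]
shaft top [ 527.6 -311.4]
knobmid [ 534.4 -304.9]
tube mouth [ 538.4 -302. ]
sleeve mouth [ 519.1 -243.9]
[ 536.60835358 -300.20965833  280.94842551]
```

```bash
python3 -m creep '[{"dx":0,"dy":0,"dz":-0.02,"rx":0,"ry":0,"rz":0,"grip":1},{"dx":0,"dy":0,"dz":-0.04,"rx":0,"ry":0,"rz":0,"grip":1},{"dx":0,"dy":0,"dz":-0.06,"rx":0,"ry":0,"rz":0,"grip":1},{"dx":0,"dy":0,"dz":-0.08,"rx":0,"ry":0,"rz":0,"grip":1},{"dx":0,"dy":0,"dz":-0.1,"rx":0,"ry":0,"rz":0,"grip":1}]'
```

```text
clock: 5.92
eef_pos: [537.2, -300.0, 241.4]
tool_rot: [-3.142, 0.0, 0.328]
force: [-0.0, -0.2, -1.0]
width: 23.5
gripper_force: 59.3
```

```bash
python3 -m creep '[{"dx":0,"dy":0,"dz":-0.025,"rx":0,"ry":0,"rz":0,"grip":1},{"dx":0,"dy":0,"dz":-0.05,"rx":0,"ry":0,"rz":0,"grip":1},{"dx":0,"dy":0,"dz":-0.075,"rx":0,"ry":0,"rz":0,"grip":1},{"dx":0,"dy":0,"dz":-0.1,"rx":0,"ry":0,"rz":0,"grip":1},{"dx":0,"dy":0,"dz":-0.115,"rx":0,"ry":0,"rz":0,"grip":1}]'
```

```text
clock: 6.55
eef_pos: [537.0, -300.0, 195.2]
tool_rot: [-3.141, 0.0, 0.327]
force: [0.6, 0.6, -1.9]
width: 23.5
gripper_force: 59.3
```

```bash
python3 -m creep '[{"dx":0,"dy":0,"dz":-0.003,"rx":0,"ry":0,"rz":0,"grip":1},{"dx":0,"dy":0,"dz":-0.003,"rx":0,"ry":0,"rz":0,"grip":-1},{"dx":0,"dy":0,"dz":-0.003,"rx":0,"ry":0,"rz":0,"grip":-1},{"dx":0,"dy":0,"dz":-0.003,"rx":0,"ry":0,"rz":0,"grip":-1},{"dx":0,"dy":0,"dz":-0.003,"rx":0,"ry":0,"rz":0,"grip":-1}]';python3 -m creep '[{"dx":0,"dy":0,"dz":0,"rx":0,"ry":0,"rz":0,"grip":-1},{"dx":0,"dy":0,"dz":0.04,"rx":0,"ry":0,"rz":0,"grip":-1},{"dx":0,"dy":0,"dz":0.1,"rx":0,"ry":0,"rz":0,"grip":-1},{"dx":0,"dy":0,"dz":0.16,"rx":0,"ry":0,"rz":0,"grip":-1},{"dx":0,"dy":0,"dz":0.2,"rx":0,"ry":0,"rz":0,"grip":-1}]'
python3 - <<'E'
from h import *
c=get_calibration("scene");im=get_image("scene");h=cv2.cvtColor(im,cv2.COLOR_RGB2HSV);m=cv2.inRange(h,(6,180,150),(14,255,255));q,_,st,ce=cv2.connectedComponentsWithStats(m);i=1+st[1:,4].argmax();print(st[i],ce[i],onplane(c,ce[i],194))
E
```

```text
clock: 7.18
eef_pos: [537.3, -300.2, 195.1]
tool_rot: [3.141, -0.0, 0.328]
force: [0.0, -0.4, 0.2]
width: 85.5
gripper_force: 0.0
clock: 7.8
eef_pos: [537.5, -300.6, 277.0]
tool_rot: [3.14, -0.002, 0.327]
force: [0.2, -1.0, -0.8]
width: 85.5
gripper_force: 0.0
[382 196   9  15  92] [385.40217391 203.39130435] [ 530.67404692 -311.24181201]
```

```bash
python3 -m creep '[{"dx":-0.04,"dy":0.12,"dz":0,"rx":0,"ry":0,"rz":0,"grip":-1},{"dx":-0.085,"dy":0.255,"dz":0,"rx":0,"ry":0,"rz":0,"grip":-1},{"dx":-0.131,"dy":0.393,"dz":0,"rx":0,"ry":0,"rz":-0.001,"grip":-1},{"dx":-0.131,"dy":0.393,"dz":-0.06,"rx":0,"ry":0,"rz":-0.001,"grip":-1},{"dx":-0.131,"dy":0.393,"dz":-0.12,"rx":0,"ry":0,"rz":-0.001,"grip":-1}]'; python3 -m creep '[{"dx":0,"dy":0,"dz":-0.06,"rx":0,"ry":0,"rz":0,"grip":-1},{"dx":0,"dy":0,"dz":-0.1,"rx":0,"ry":0,"rz":0,"grip":-1},{"dx":0,"dy":0,"dz":-0.1,"rx":0,"ry":0,"rz":0,"grip":-1},{"dx":0,"dy":0,"dz":-0.1,"rx":0,"ry":0,"rz":0,"grip":-1},{"dx":0,"dy":0,"dz":-0.1,"rx":0,"ry":0,"rz":0,"grip":-1}]'; python3 -m creep '[{"dx":0,"dy":0,"dz":0,"rx":0,"ry":0,"rz":0,"grip":1},{"dx":0,"dy":0,"dz":0,"rx":0,"ry":0,"rz":0,"grip":1},{"dx":0,"dy":0,"dz":0,"rx":0,"ry":0,"rz":0,"grip":1},{"dx":0,"dy":0,"dz":0,"rx":0,"ry":0,"rz":0,"grip":1},{"dx":0,"dy":0,"dz":0,"rx":0,"ry":0,"rz":0,"grip":1}]'
python3 - <<'E'
from h import *
print(ctrl.read_state()["qpos"].round(2))
E
```

```text
clock: 8.48
eef_pos: [485.0, -141.4, 226.5]
tool_rot: [-3.142, -0.001, 0.324]
force: [1.0, 0.6, -0.6]
width: 85.5
gripper_force: 0.0
clock: 9.1
eef_pos: [485.3, -143.2, 187.6]
tool_rot: [3.141, -0.001, 0.321]
force: [0.6, 0.1, -0.1]
width: 85.4
gripper_force: 0.0
clock: 9.72
eef_pos: [485.8, -143.9, 188.8]
tool_rot: [3.14, -0.003, 0.32]
force: [-1.8, -0.3, 15.7]
width: 13.7
gripper_force: 102.1
[-0.22  0.61  0.69  1.99 -0.57  0.74 -0.44]
```

```bash
python3 -m creep '[{"dx":0,"dy":0,"dz":0,"rx":0,"ry":0,"rz":0.015,"grip":1},{"dx":0,"dy":0,"dz":0,"rx":0,"ry":0,"rz":0.035,"grip":1},{"dx":0,"dy":0,"dz":0,"rx":0,"ry":0,"rz":0.055,"grip":1},{"dx":0,"dy":0,"dz":0,"rx":0,"ry":0,"rz":0.075,"grip":1},{"dx":0,"dy":0,"dz":0,"rx":0,"ry":0,"rz":0.09,"grip":1}]'
python3 - <<'E'
from h import *
print(ctrl.read_state()["qpos"].round(2))
E
```

```text
clock: 10.35
eef_pos: [485.4, -143.7, 188.9]
tool_rot: [3.14, -0.002, 0.888]
force: [-3.0, -0.1, 18.4]
width: 13.9
gripper_force: 74.5
[-0.12  0.56  0.52  1.99 -0.43  0.69 -0.01]
```

```bash
python3 -m creep '[{"dx":0,"dy":0,"dz":0,"rx":0,"ry":0,"rz":0.015,"grip":1},{"dx":0,"dy":0,"dz":0,"rx":0,"ry":0,"rz":0.035,"grip":1},{"dx":0,"dy":0,"dz":0,"rx":0,"ry":0,"rz":0.055,"grip":1},{"dx":0,"dy":0,"dz":0,"rx":0,"ry":0,"rz":0.075,"grip":1},{"dx":0,"dy":0,"dz":0,"rx":0,"ry":0,"rz":0.09,"grip":1}]'; python3 -m creep '[{"dx":0,"dy":0,"dz":0,"rx":0,"ry":0,"rz":0.015,"grip":1},{"dx":0,"dy":0,"dz":0,"rx":0,"ry":0,"rz":0.035,"grip":1},{"dx":0,"dy":0,"dz":0,"rx":0,"ry":0,"rz":0.055,"grip":1},{"dx":0,"dy":0,"dz":0,"rx":0,"ry":0,"rz":0.075,"grip":1},{"dx":0,"dy":0,"dz":0,"rx":0,"ry":0,"rz":0.09,"grip":1}]';  python3 -m creep '[{"dx":0,"dy":0,"dz":0,"rx":0,"ry":0,"rz":0.015,"grip":1},{"dx":0,"dy":0,"dz":0,"rx":0,"ry":0,"rz":0.03,"grip":1},{"dx":0,"dy":0,"dz":0,"rx":0,"ry":0,"rz":0.045,"grip":1},{"dx":0,"dy":0,"dz":0,"rx":0,"ry":0,"rz":0.058,"grip":1},{"dx":0,"dy":0,"dz":0,"rx":0,"ry":0,"rz":0.0635,"grip":1}]'
python3 - <<'E'
from h import *
print(ctrl.read_state()["qpos"].round(2))
im=get_image("scene");cv2.imwrite("pics/s2.png",cv2.resize(im[150:290,250:430,::-1],None,fx=4,fy=4,interpolation=2))
E
```

```text
clock: 10.98
eef_pos: [485.1, -143.5, 188.9]
tool_rot: [3.14, -0.001, 1.454]
force: [-2.8, -0.1, 19.1]
width: 14.4
gripper_force: 75.5
clock: 11.6
eef_pos: [484.7, -143.6, 188.9]
tool_rot: [3.141, 0.0, 2.019]
force: [-3.9, -0.3, 19.8]
width: 14.1
gripper_force: 75.6
clock: 12.22
eef_pos: [484.5, -143.8, 189.0]
tool_rot: [3.142, 0.001, 2.416]
force: [-4.7, -1.0, 20.2]
width: 14.3
gripper_force: 75.8
[ 0.18  0.51  0.07  1.98 -0.06  0.65  1.14]
```

View pics/s2.png

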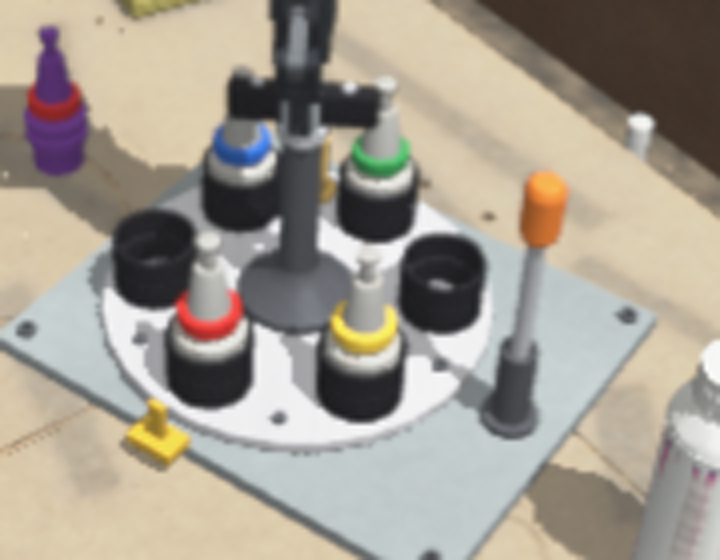

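The carousel has turned: the red holder (top at 208,241) is at the pointer (156,405), and the pin stands in the tube. Checking the angle.

Run:
```python
from h import *
c=get_calibration("scene");f=lambda p:(p[0]/4+249.6,p[1]/4+149.6)
P={"red":((208,240),(-95,0,145)),"yel":((369,254),(-47.5,-82.3,145)),"grn":((386,84),(47.5,-82.3,145)),"ring":((208,311),(-95,0,86))}
w={k:onplane(c,f(v[0]),v[1][2]) for k,v in P.items()}
k3=["red","yel","grn"];t,y,R,r=fit(np.array([P[k][1][:2] for k in k3],float),np.array([w[k] for k in k3]));print(t,y,r.round(1))
for n,p,z,l in(("ptr",(156,404),49,None),("red",(208,240),145,None)):
    q=onplane(c,f(p),z);print(n,q.round(1))
t0=np.array([486,-145.5]);
for a in(.3217,):
    R=np.array([[np.cos(a),-np.sin(a)],[np.sin(a),np.cos(a)]]);print((R.T@(w["red"]-t)),R.T@(onplane(c,f((156,404)),49)-t))
print(ctrl.read_state()["tool_rot"])
```

```text
[ 463.7829768  -116.72627532] 0.7518875484414876 [[  0.1   5.2]
 [-20.3 -31. ]
 [ 20.2  25.8]]
ptr [ 343.9 -193.1]
red [ 394.5 -176.4]
[-84.5922233  -34.69050473] [-137.84921121  -34.54484731]
[-3.14158546e+00  6.75291931e-04  2.41718429e+00]
```

```bash
python3 -m creep '[{"dx":0,"dy":0,"dz":0,"rx":0,"ry":0,"rz":0,"grip":1},{"dx":0,"dy":0,"dz":0,"rx":0,"ry":0,"rz":0,"grip":1},{"dx":0,"dy":0,"dz":0,"rx":0,"ry":0,"rz":0,"grip":1},{"dx":0,"dy":0,"dz":0,"rx":0,"ry":0,"rz":0,"grip":1},{"dx":0,"dy":0,"dz":0,"rx":0,"ry":0,"rz":0,"grip":1}]'; python3 -c "
from cell import ctrl
print(ctrl.finish_job())"
```

```text
clock: 12.9
eef_pos: [484.5, -143.8, 188.9]
tool_rot: [-3.141, 0.001, 2.416]
force: [-4.6, -0.7, 20.4]
width: 14.3
gripper_force: 75.2
the job is handed in; nothing more can be done
None
```

I handed the job in at about 13 s: the lock pin stands in the parking tube, the red-ringed holder measured on the line to the pointer (about 0 mm off), and the gripper still holds the T-handle with about 75 N; the hand-in call returned no verdict.

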